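# Lay the rinsed brush block down on its tilting rest

## Robot

A 6-joint arm with a two-finger parallel gripper is mounted at the origin on the work surface. World frame = base frame: x ahead of the robot, y to its left, z up, the work surface at z = 0. Lengths are in m, angles in rad, forces in N, time in s.
With the tool pointing down it reaches from about 0.25 to 0.725 m from the base axis. Payload 9.7 kg.
Tool frame: the origin (TCP) lies between the finger pads; the fingertips stand 14 mm ahead of it and the grasp point (between the pads) lies 5 mm behind it; z points along the fingers, y is the line along which they close (so a half turn about z gives the same grasp; the last joint's range is limited). The gripper opens to 85 mm and grips with 20 to 120 N. Pads are 22 mm wide; open, the fingers measure 114 mm over their backs; the gripper's body (76 mm by 85 mm) begins 54 mm behind the grasp point. The pads swing forward as they close: fully open they stand 13 mm farther back than shut.
Start: joints at [-1.245, 0.087, 0.176, 1.66, 0, 1.571], TCP at [0.176, -0.521, 0.245] pointing down, gripper open.
Joint ranges: [-3.13, 3.13], [-0.85, 1.81], [-1.15, 1.24], [-2.2, 2.28], [-1.44, 1.52], [-3.14, 3.14]. Speed limits (rad/s): [2.22, 2.22, 2.57, 3.14, 3.14, 3.14].

## Interface

Orientations are given as a rotation vector (axis times angle).
In Python, from plant import ctrl, eyes, silhouettes, landmark_of gives the robot as it stands. The module is installed in compiled form; this text tells all that it offers.
- The arm moves only by the tool send_rows, never from a script. Its argument "steps" is a list of rows, each a list of 3 entries, a list of its own where there are three numbers: the shift along the world's x, y, z scaled (see below), then the turn, a rotation vector about the world's x, y, z scaled (see below), then the gripper's target within -1 to 1 (shut at 1, half-way at 0, fully open at -1). A call has 1 to 12 rows; each row is the pose to reach, as a shift and turn from the pose commanded when the call began; what a row does not reach only later rows make up. The controller multiplies each number of a shift by 0.25 m and each number of a turn by 60 degrees. A row lasts 1/10 s, in which the tool goes at most 50 mm and 8.59 degrees, less where a joint would pass 70% of its speed; a pose out of reach is approached as far as the arm can. A call with a number of a shift or a turn outside -1 to 1 is refused whole. A call with a gripper value outside its range is refused whole. The fingers move at their own pace and stop on an object; the grip force is fixed at half the most. Time passes only in rows, so rows that repeat a pose let the fingers close. It gives the time, the measured TCP pose, the force, the opening and the grip force at its end, in the units of the state.
- ctrl.read_state(): the state, without advancing time (a new reading comes with each control period).
- eyes.grab_frame(name): name is "side" or "top" or "wrist"; returns the picture (384x512x3 uint8, red, green, blue); there is no depth.
- eyes.camera_model(name): a dict with "fov_y" (degrees; the focal length in pixels is half the picture's height over the tangent of half this angle, whatever the lens; pixels are square), "cx", "cy" (the principal point, pixels), "xyz" and "attitude" of the camera in the world. Camera axes: x right, y down, z forward; pixel columns grow to the right and rows downward; lengths in m; the calibration is good to about 2 mm. A picture is of the moment at which its call begins: read the wrist's pose just before it. camera_model takes no time and is no camera call; for the wrist camera it gives the pose at the moment of the call.
- ctrl.hand_in(): hands the job in; it is judged then, once.
Trained networks look in the newest picture that a camera, given by its name, has taken for a name from the list of things; names that differ only in an ending like _2 or _b are one class to them, and where a whole thing is asked for, a point or a joint stands for the part that bears it (a point fixed in the world has none). Each returns a list of dicts, best first, with "p" (0 to 1); they miss things now and then, are a little off and sometimes report something else, mostly with a low value. They report only what shows in the picture. A call takes as long as a camera call.
- silhouettes(query, camera): "region" (384x512 bool, what is visible of it).
- landmark_of(query, camera): "position" ([x, y, z] in m, in world coordinates, good to about 4 mm: a listed point, or the origin of a listed thing).
The state is a dict: "time_s": time; "joint_positions": joint angles; "qd": joint speeds; "joint_efforts": joint torques, N m; "position": TCP position; "tcp_rot": TCP orientation; "contact_force": force on the tool from outside, world axes, zero at the start; "moment": the same for the moment, N m; "finger_gap": opening from 0.0 (shut) to 1.0 (fully open); "grip_force": force on a finger pad.
Only numpy, scipy, OpenCV 4.12 (cv2) and the standard library are available. Lean on these libraries where they do the work, as an engineer would, in place of code of your own. Each camera call takes 0.05 s, during which the arm holds its last target. There are 200 camera calls.

## Task

The tall wooden brush block has been rinsed and must lie on its side to drain. With the fingertips, push its upper part over against the cork-faced board and keep pushing, so that block and stiff board go down together slowly and gently until the board is fully flat and the block lies along it, its foot still at the hinge. Only push: do not lift or carry the block, do not let it drop, do not push the board down ahead of it, and leave everything else where it is.

Things in the scene. Friction and masses are not known exactly. Their poses are not given: they have to be found in the camera images.
- block: tall wooden brush block, 90 x 90 x 200 mm, nine dark holes in its top, about 0.5 kg, too wide to grip; stands loose and upright on the rest's ledge. Origin: centre of its underside; z runs up to the top with the holes; its +x face looks at the board within a few degrees. Pushed near the top it tips about its lower edge next to the board without sliding
- block_foot (a point): middle of the block's lower edge next to the board (45 mm along the block's +x from its origin)
- rest: tilting rest, fixed: wooden ledge 16 mm high, 150 wide, 170 long, with a hinged board at its end. Origin on the table below the middle of the hinge line, which is 16 mm up, level with the ledge's top. +x (level): from ledge to board, the way to tip; +y: along the hinge; ledge at x -170 to 0 mm. The block's foot starts 4 to 14 mm short of the hinge line
- board (a joint): angle of the cork-faced board (130 mm wide, 210 long, 14 thick): 0 upright, 1.571 fully flat along the rest's +x, its face then 16 mm above the table, level with the ledge; starts at 0.05 to 0.28. Stiff hinge (0.85 N m friction): it stays where left, carries the block without sinking, and gives way to 5 to 8 N pushed at 160 mm from the hinge
- board_end (a point): middle of the free edge of the board's cork face, 210 mm from the hinge line
- paint_jar: bystander: loose squat glass jar, 56 mm across, 70 mm high; origin at its underside
- ink_bottle: bystander: loose small bottle, 40 mm across, 85 mm high; origin at its underside
- tape: bystander: loose cardboard ring (tape core) lying flat, 84 mm across, 24 mm high; origin at its underside
- wood_offcut: bystander: loose wooden offcut 90 x 35 x 30 mm; origin at its underside
- water_cup: bystander: loose clear plastic cup, 72 mm across, 80 mm high; origin at its underside
- mixing_dish: bystander: loose white ceramic dish, 110 mm across, 30 mm high; origin at its underside
- spatula: bystander: loose spatula lying flat

How it is judged:
By the outcome, as a careful person would: the job done as asked, in the order asked, and still so for the second after the job is handed in, with the robot touching nothing.
It also fails if it takes over 56 s, if anything falls off the work surface, if the arm or the gripper's body presses on something with over 40 N, if the wrist force passes 120 N, or if a joint passes its speed limit or range.

## Working session

There is one attempt and no reset: what is moved stays moved. The work goes in short steps, Python scripts to look and compute and a tool call to move; the robot and the scene stay as the last step left them, time stands still between calls to the robot, and variables do not carry over. Pictures are saved under pics/ and viewed, at most 10 in all, crops included, and the job is handed in when it is done.

Besides the shell and the picture viewer there is one more tool, called after "Emit:" in YAML: its name, and indented under it one key for each argument. send_rows: Moves the arm, as the interface text tells. Shifts and turns lie within -1 to 1; 1 stands for 0.25 m of shift or 60 degrees of turn. Its arguments: {"type":"object","properties":{"steps":{"type":"array","items":{"type":"array"}}},"required":["steps"]}

```bash
mkdir -p pics; python3 - <<'E'
from plant import ctrl,eyes,silhouettes,landmark_of
import cv2,numpy as np
s=ctrl.read_state();print(s['time_s'],s['position'],s['tcp_rot'],s['finger_gap'])
ims=[]
for c in('side','top'):
    im=eyes.grab_frame(c);ims.append(im[:,:,::-1])
    print(c,{k:np.round(v,3).tolist() for k,v in eyes.camera_model(c).items()})
    for q in('block','block_foot','rest','board_end','paint_jar','ink_bottle','tape','wood_offcut','water_cup','mixing_dish','spatula'):
        r=landmark_of(q,c);print(q,[(np.round(d['position'],3).tolist(),round(d['p'],2)) for d in r[:2]])
cv2.imwrite('pics/a.png',cv2.resize(np.vstack(ims),(0,0),fx=.78,fy=.78));cv2.imwrite('pics/s.png',ims[0]);cv2.imwrite('pics/t.png',ims[1])
print(ctrl.read_state()['time_s'])
E
```

```text
0.0 [ 0.17597608 -0.52085452  0.24458545] [-3.09868096e+00 -5.09282736e-01  2.93286818e-04] 0.9971515794196895
side {'fov_y': 54.964, 'cx': 254.691, 'cy': 190.989, 'xyz': [0.27, 0.64, 0.856], 'attitude': [-0.585, 2.685, -1.163]}
block [([0.498, -0.173, 0.012], 0.93)]
block_foot [([0.527, -0.138, 0.014], 0.63)]
rest []
board_end [([0.567, -0.083, 0.217], 0.66), ([0.515, 0.069, -0.0], 0.36)]
paint_jar [([0.379, -0.099, -0.001], 0.93)]
ink_bottle [([0.685, -0.15, 0.003], 0.61)]
tape [([0.516, 0.069, 0.002], 0.64)]
wood_offcut [([0.601, -0.296, 0.0], 0.46)]
water_cup [([0.662, -0.408, 0.001], 0.56)]
mixing_dish [([0.545, -0.439, 0.002], 0.57), ([0.613, 0.359, -0.002], 0.16)]
spatula [([0.612, 0.36, -0.002], 0.68), ([0.541, -0.442, 0.002], 0.63)]
top {'fov_y': 47.757, 'cx': 259.431, 'cy': 193.297, 'xyz': [0.347, -0.041, 1.427], 'attitude': [-2.145, 2.109, -0.167]}
block [([0.503, -0.17, 0.014], 0.85), ([0.532, -0.136, 0.018], 0.52)]
block_foot [([0.53, -0.133, 0.021], 0.74)]
rest [([0.538, -0.125, 0.0], 0.94)]
board_end [([0.566, -0.076, 0.218], 0.96)]
paint_jar [([0.38, -0.096, -0.002], 0.75)]
ink_bottle [([0.682, -0.149, -0.002], 0.6), ([0.603, -0.295, -0.001], 0.54)]
tape [([0.515, 0.071, -0.0], 0.58), ([0.503, -0.172, 0.017], 0.15)]
wood_offcut [([0.603, -0.296, 0.002], 0.91)]
water_cup [([0.663, -0.408, 0.001], 0.68)]
mixing_dish [([0.54, -0.443, 0.001], 0.93)]
spatula [([0.61, 0.364, 0.0], 0.81)]
1.2
```

View pics/a.png

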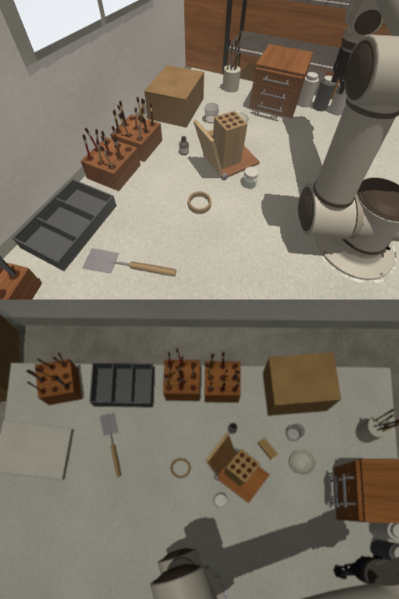

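Rest, block and board are found consistently by both cameras. I still need the tipping direction to a better accuracy, so I'll take a closer look.

```bash
cat > h.py <<'E'
from plant import ctrl,eyes,silhouettes,landmark_of
import cv2,numpy as np
from scipy.spatial.transform import Rotation as R
def ray(c,uv,z):
    m=eyes.camera_model(c);f=192/np.tan(np.radians(m['fov_y']/2))
    d=R.from_rotvec(m['attitude']).apply([(uv[0]-m['cx'])/f,(uv[1]-m['cy'])/f,1]);o=np.array(m['xyz'])
    return o+d*(z-o[2])/d[2]
def proj(c,P):
    m=eyes.camera_model(c);f=192/np.tan(np.radians(m['fov_y']/2))
    q=R.from_rotvec(m['attitude']).inv().apply(np.array(P)-m['xyz'])
    return q[...,:2]/q[...,2:]*f+[m['cx'],m['cy']]
E
python3 - <<'E'
from h import *
im=cv2.imread('pics/t.png');s=cv2.imread('pics/s.png')
a=cv2.resize(im[170:270,250:350],(0,0),fx=4,fy=4,interpolation=cv2.INTER_CUBIC)
b=cv2.resize(s[130:230,240:340],(0,0),fx=4,fy=4,interpolation=cv2.INTER_CUBIC)
cv2.imwrite('pics/b.png',np.hstack([a,b]))
E
```

```text
(no output)
```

View pics/b.png

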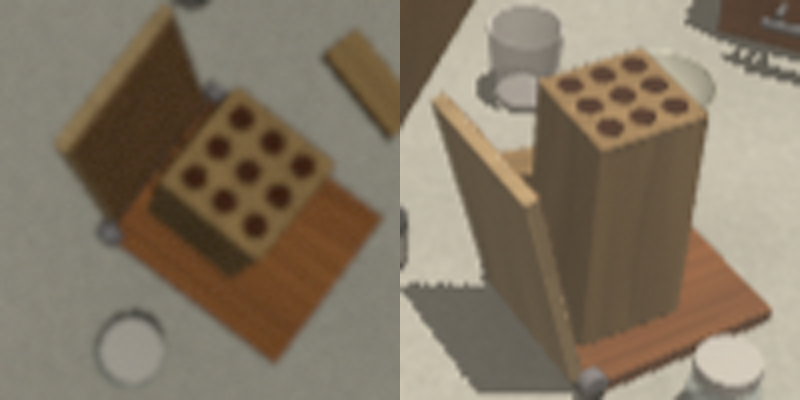

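```bash
python3 - <<'E'
from h import *
g=lambda u,v,z: ray('top',(250+u/4-.4,170+v/4-.4),z)
A,B,C=g(382,218,.016),g(275,362,.014),g(120,240,.016)
print('ledge',A,B,C,np.linalg.norm(A-B),np.linalg.norm(C-B))
T=[g(*p,.216) for p in((238,90),(332,162),(252,264),(160,185))]
print('block top',np.round(T,3),[np.linalg.norm(T[i]-T[i-1]).round(3) for i in range(4)],np.mean(T,0))
e=[g(168,10,.217),g(62,148,.217)];print('board edge',e,np.linalg.norm(e[0]-e[1]),np.mean(e,0))
an=lambda d:np.degrees(np.arctan2(d[1],d[0])).round(1)
print('angles',an(C-B),an(A-B)+90-180,an(e[1]-e[0]),an(T[0]-T[1]),an(T[3]-T[2]),an(T[1]-T[2]),an(T[0]-T[3]))
E
```

```text
ledge [ 0.49141388 -0.30057824  0.016     ] [ 0.37412257 -0.21335786  0.014     ] [ 0.46992503 -0.08780653  0.016     ] 0.14618018152593304 0.15794064681182438
block top [[ 0.56  -0.164  0.216]
 [ 0.51  -0.229  0.216]
 [ 0.437 -0.173  0.216]
 [ 0.492 -0.109  0.216]] [np.float64(0.088), np.float64(0.083), np.float64(0.092), np.float64(0.084)] [ 0.49967165 -0.16867125  0.216     ]
board edge [array([ 0.61697566, -0.11366133,  0.217     ]), array([ 0.51646724, -0.0396671 ,  0.217     ])] 0.12480821354666947 [ 0.56672145 -0.07666422  0.217     ]
angles 52.7 -126.6 143.6 52.6 49.9 -37.8 -38.6
```

Measured: tipping direction 53°, hinge (0.538, -0.125), foot (0.529, -0.136), and board at about 0.27 rad. I'll plan the approach with the fingers shut and the tips leading.

```bash
cat >> h.py <<'E'
yaw=np.radians(53);d=np.array([np.cos(yaw),np.sin(yaw),0]);l=np.array([-d[1],d[0],0]);Z=np.array([0,0,1.])
F=np.array([.529,-.136,.016])
def pose(th,back=0,h=.165):   # block tilt -> TCP pose with the tips' front edge on the back face
    a=np.radians(25)*(1-th/(np.pi/2)); tz=np.sin(a)*d-np.cos(a)*Z; y=-l; x=np.cross(y,tz)
    n=np.cos(th)*d-np.sin(th)*Z
    Q=F+d*(-.09*np.cos(th)+h*np.sin(th))+Z*(.09*np.sin(th)+h*np.cos(th))-n*back
    return Q-.014*tz-.011*x, R.from_matrix(np.c_[x,y,tz])
def delta(p0,r0,p,r): # in send units
    return np.round((p-p0)/.25,3).tolist(), np.round(np.degrees((r*r0.inv()).as_rotvec())/60,3).tolist()
E
python3 - <<'E'
from h import *
s=ctrl.read_state();p0=s['position'];r0=R.from_rotvec(s['tcp_rot'])
p,r=pose(0,.05);print(p,(p-p0)/.25,np.degrees((r*r0.inv()).as_rotvec())/60)
from scipy.spatial.transform import Slerp
rm=Slerp([0,1],R.concatenate([r0,r]))(.5)
print(delta(p0,r0,(p0+p)/2,rm))
E
```

```text
[ 0.43518544 -0.26049613  0.18903951] [ 1.03656789  1.04228151 -0.2249735 ] [ 0.24755875 -0.34281919  0.56300402]
([0.518, 0.521, -0.112], [0.124, -0.171, 0.282])
```

Emit:
send_rows:
  steps:
    - [[0.1, 0.1, 0], [0.02, -0.03, 0.05], 1]
    - [[0.2, 0.2, 0], [0.04, -0.06, 0.1], 1]
    - [[0.3, 0.3, 0], [0.07, -0.1, 0.16], 1]
    - [[0.4, 0.4, 0], [0.1, -0.14, 0.22], 1]
    - [[0.52, 0.52, 0], [0.124, -0.171, 0.282], 1]
    - [[0.52, 0.52, 0], [0.124, -0.171, 0.282], 1]

```text
time_s: 1.8
position: [0.3079, -0.3888, 0.2454]
tcp_rot: [-2.879, -0.933, -0.302]
contact_force: [-0.8, -0.4, 0.3]
finger_gap: 0.007
grip_force: 0.0
```

```bash
python3 - <<'E'
from h import *
s=ctrl.read_state();p0=s['position'];r0=R.from_rotvec(s['tcp_rot'])
p,r=pose(0,.05);print(s['time_s'],p0,s['finger_gap'],delta(p0,r0,p,r))
E
```

```text
1.8 [ 0.30790547 -0.3888491   0.24537218] 0.006636780920500109 ([0.509, 0.513, -0.225], [0.123, -0.17, 0.277])
```

Emit:
send_rows:
  steps:
    - [[0.1, 0.1, 0], [0.02, -0.03, 0.05], 1]
    - [[0.2, 0.2, 0], [0.04, -0.06, 0.1], 1]
    - [[0.3, 0.3, -0.05], [0.07, -0.1, 0.16], 1]
    - [[0.4, 0.4, -0.12], [0.1, -0.14, 0.22], 1]
    - [[0.509, 0.513, -0.225], [0.123, -0.17, 0.277], 1]
    - [[0.509, 0.513, -0.225], [0.123, -0.17, 0.277], 1]
    - [[0.509, 0.513, -0.225], [0.123, -0.17, 0.277], 1]

```text
time_s: 2.5
position: [0.4331, -0.2626, 0.1886]
tcp_rot: [-2.591, -1.285, -0.569]
contact_force: [-0.1, 0.1, 1.2]
finger_gap: 0.003
grip_force: 0.0
```

```bash
python3 - <<'E'
from h import *
s=ctrl.read_state();p0=s['position'];r0=R.from_rotvec(s['tcp_rot'])
im=eyes.grab_frame('side')[:,:,::-1].copy()
print(p0,s['contact_force'])
for q in('block','block_foot','board_end'):
    print(q,[(d_['position'],d_['p']) for d_ in landmark_of(q,'side')[:1]])
p,r=pose(0,.05);print(delta(p0,r0,p,r));p,r=pose(0,0);print(delta(p0,r0,p,r))
cv2.imwrite('pics/c.png',cv2.resize(im[80:230,220:370],(0,0),fx=3.5,fy=3.5))
E
```

```text
[ 0.4330584  -0.26263747  0.18859923] [-0.12781963  0.06827813  1.22207997]
block [([0.4976, -0.1717, 0.0182], 0.74)]
block_foot [([0.5256, -0.1355, 0.0112], 0.9)]
board_end [([0.5675, -0.0839, 0.2201], 0.6)]
([0.009, 0.009, 0.002], [0.001, -0.003, 0.004])
([0.129, 0.168, 0.002], [0.001, -0.003, 0.004])
```

View pics/c.png

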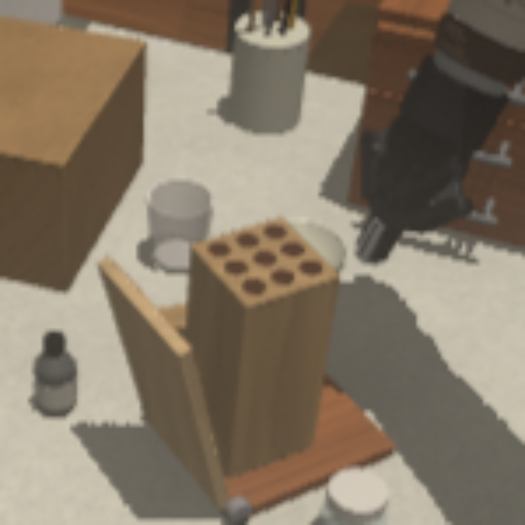

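```bash
cat >> h.py <<'E'
def plan(p0,r0,vias,per=12):
    """vias: list of (th,back); prints rows, returns commanded pose after"""
    for (a,b) in vias:
        p,r=pose(a,b); sh,tu=delta(p0,r0,p,r)
        print((round(a,3),b),[round(x,3) for x in sh],tu)
        p0=p0+.25*np.array(sh); r0=R.from_rotvec(np.radians(60*np.array(tu)))*r0
    return p0,r0
E
python3 - <<'E'
from h import *
s=ctrl.read_state();p0=s['position'];r0=R.from_rotvec(s['tcp_rot'])
plan(p0,r0,[(0,.01),(0,0)]+[(.12*k,0) for k in range(1,14)]+[(1.571,0),(1.571,-.003)])
E
```

```text
(0, 0.01) [0.105, 0.141, -0.004] [0.002, -0.001, 0.005]
(0, 0) [0.024, 0.032, -0.0] [0.0, -0.0, 0.0]
(0.12, 0) [0.049, 0.066, 0.04] [-0.025, 0.019, 0.0]
(0.24, 0) [0.053, 0.07, 0.031] [-0.026, 0.019, 0.0]
(0.36, 0) [0.054, 0.071, 0.019] [-0.025, 0.019, 0.0]
(0.48, 0) [0.054, 0.073, 0.01] [-0.026, 0.02, 0.0]
(0.6, 0) [0.056, 0.073, -0.002] [-0.025, 0.019, 0.0]
(0.72, 0) [0.054, 0.072, -0.013] [-0.025, 0.019, 0.0]
(0.84, 0) [0.053, 0.071, -0.023] [-0.026, 0.019, 0.0]
(0.96, 0) [0.051, 0.067, -0.033] [-0.025, 0.019, 0.0]
(1.08, 0) [0.048, 0.064, -0.043] [-0.026, 0.019, 0.0]
(1.2, 0) [0.044, 0.059, -0.053] [-0.025, 0.02, 0.0]
(1.32, 0) [0.041, 0.054, -0.06] [-0.025, 0.019, 0.0]
(1.44, 0) [0.035, 0.047, -0.068] [-0.026, 0.019, 0.0]
(1.56, 0) [0.031, 0.04, -0.074] [-0.025, 0.019, 0.0]
(1.571, 0) [0.002, 0.003, -0.008] [-0.003, 0.002, 0.0]
(1.571, -0.003) [0.0, 0.0, -0.012] [0.0, -0.0, 0.0]
```

Emit:
send_rows:
  steps:
    - [[0.02, 0.026, 0], [0, 0, 0], 1]
    - [[0.04, 0.052, 0], [0, 0, 0], 1]
    - [[0.06, 0.078, 0], [0, 0, 0], 1]
    - [[0.08, 0.105, 0], [0, 0, 0], 1]
    - [[0.09, 0.118, 0], [0, 0, 0], 1]
    - [[0.1, 0.131, 0], [0, 0, 0], 1]
    - [[0.105, 0.137, 0.0], [0, 0, 0], 1]
    - [[0.105, 0.137, 0.0], [0, 0, 0], 1]

```text
time_s: 3.5
position: [0.4597, -0.2284, 0.189]
tcp_rot: [-2.591, -1.286, -0.571]
contact_force: [0.1, 0.8, 0.9]
finger_gap: -0.004
grip_force: 0.0
```

Emit:
send_rows:
  steps:
    - [[0.004, 0.006, 0], [0, 0, 0], 1]
    - [[0.008, 0.012, 0], [0, 0, 0], 1]
    - [[0.012, 0.018, 0], [0, 0, 0], 1]
    - [[0.016, 0.024, 0], [0, 0, 0], 1]
    - [[0.02, 0.03, 0], [0, 0, 0], 1]
    - [[0.024, 0.036, 0], [0, 0, 0], 1]

```text
time_s: 4.1
position: [0.4656, -0.2195, 0.189]
tcp_rot: [-2.592, -1.285, -0.571]
contact_force: [-0.3, 0.7, -0.0]
finger_gap: 0.002
grip_force: 0.0
```

Emit:
send_rows:
  steps:
    - [[0.004, 0.0055, 0.0033], [-0.002, 0.0015, 0], 1]
    - [[0.008, 0.011, 0.0067], [-0.004, 0.003, 0], 1]
    - [[0.012, 0.0165, 0.01], [-0.006, 0.005, 0], 1]
    - [[0.016, 0.022, 0.0133], [-0.008, 0.006, 0], 1]
    - [[0.02, 0.0275, 0.0167], [-0.01, 0.008, 0], 1]
    - [[0.0245, 0.033, 0.02], [-0.0125, 0.0095, 0], 1]
    - [[0.0285, 0.0385, 0.0233], [-0.0145, 0.011, 0], 1]
    - [[0.0325, 0.044, 0.0267], [-0.0165, 0.0125, 0], 1]
    - [[0.0365, 0.0495, 0.03], [-0.0185, 0.014, 0], 1]
    - [[0.0405, 0.055, 0.0333], [-0.021, 0.016, 0], 1]
    - [[0.0445, 0.0605, 0.0367], [-0.023, 0.0175, 0], 1]
    - [[0.049, 0.066, 0.04], [-0.025, 0.019, 0], 1]

```text
time_s: 5.3
position: [0.4778, -0.2029, 0.199]
tcp_rot: [-2.612, -1.295, -0.53]
contact_force: [-0.8, -1.4, -0.5]
finger_gap: -0.006
grip_force: 0.4
```

```bash
cat > look.py <<'E'
import sys;from h import *
s=ctrl.read_state();print(s['time_s'],s['position'],s['contact_force'],s['moment'])
for c in('side','top'):
    im=eyes.grab_frame(c)[:,:,::-1].copy();cv2.imwrite(f'pics/{sys.argv[1]}{c}.png',cv2.resize(im[100:300,200:400] if c=='top' else im[80:230,200:350],(400,400)))
    for q in('block','block_foot','board_end'):
        print(c,q,[(np.round(e['position'],3),round(e['p'],2)) for e in landmark_of(q,c)[:1]])
cv2.imwrite(f'pics/{sys.argv[1]}.png',np.hstack([cv2.imread(f'pics/{sys.argv[1]}{c}.png') for c in('side','top')]))
E
python3 look.py d
```

```text
5.3 [ 0.47781682 -0.20289627  0.1990358 ] [-0.75955875 -1.40264922 -0.50061654] [-0.44079018  0.24106066 -0.04344125]
side block [(array([ 0.501, -0.172,  0.019]), 0.78)]
side block_foot [(array([ 0.529, -0.137,  0.016]), 0.95)]
side board_end [(array([ 0.566, -0.081,  0.217]), 0.77)]
top block [(array([ 0.502, -0.171,  0.02 ]), 0.72)]
top block_foot [(array([ 0.666, -0.408,  0.003]), 0.65)]
top board_end [(array([ 0.568, -0.08 ,  0.219]), 0.71)]
```

View pics/d.png

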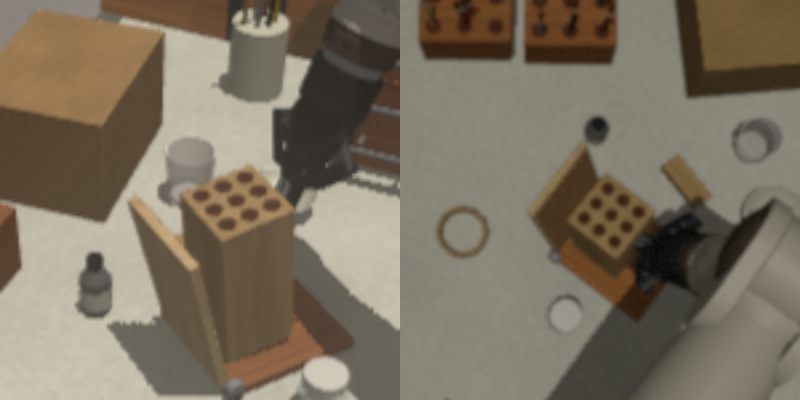

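Contact is light, about 1.6 N, and the block is just starting to tip. I'll keep following the arc.

Emit:
send_rows:
  steps:
    - [[0.0044, 0.0058, 0.0026], [-0.002, 0.0016, 0], 1]
    - [[0.0088, 0.0117, 0.0052], [-0.0043, 0.0032, 0], 1]
    - [[0.0132, 0.0175, 0.0078], [-0.0065, 0.0048, 0], 1]
    - [[0.0177, 0.0233, 0.0103], [-0.0087, 0.0063, 0], 1]
    - [[0.0221, 0.0292, 0.0129], [-0.0108, 0.008, 0], 1]
    - [[0.0265, 0.035, 0.0155], [-0.013, 0.0095, 0], 1]
    - [[0.0309, 0.0408, 0.0181], [-0.015, 0.011, 0], 1]
    - [[0.0353, 0.0467, 0.0207], [-0.0173, 0.0127, 0], 1]
    - [[0.0397, 0.0525, 0.0232], [-0.0195, 0.0143, 0], 1]
    - [[0.0442, 0.0583, 0.0258], [-0.0217, 0.0158, 0], 1]
    - [[0.0486, 0.0642, 0.0284], [-0.0238, 0.0174, 0], 1]
    - [[0.053, 0.07, 0.031], [-0.026, 0.019, 0], 1]

```text
time_s: 6.9
position: [0.4911, -0.1854, 0.2067]
tcp_rot: [-2.632, -1.305, -0.489]
contact_force: [0.1, -1.2, -0.5]
finger_gap: -0.002
grip_force: 0.2
```

Emit:
send_rows:
  steps:
    - [[0.0045, 0.0059, 0.0016], [-0.002, 0.0016, 0], 1]
    - [[0.009, 0.0118, 0.0032], [-0.0042, 0.0032, 0], 1]
    - [[0.0135, 0.0178, 0.0048], [-0.0063, 0.0048, 0], 1]
    - [[0.018, 0.0237, 0.0063], [-0.0083, 0.0063, 0], 1]
    - [[0.0225, 0.0296, 0.0079], [-0.0104, 0.008, 0], 1]
    - [[0.027, 0.0355, 0.0095], [-0.0125, 0.0095, 0], 1]
    - [[0.0315, 0.0414, 0.0111], [-0.0146, 0.011, 0], 1]
    - [[0.036, 0.0473, 0.0127], [-0.0167, 0.0127, 0], 1]
    - [[0.0405, 0.0533, 0.0143], [-0.0188, 0.0143, 0], 1]
    - [[0.045, 0.0592, 0.0158], [-0.0208, 0.0158, 0], 1]
    - [[0.0495, 0.065, 0.0174], [-0.0229, 0.0174, 0], 1]
    - [[0.054, 0.071, 0.019], [-0.025, 0.019, 0], 1]

```text
time_s: 8.1
position: [0.5045, -0.168, 0.2114]
tcp_rot: [-2.652, -1.315, -0.447]
contact_force: [-1.4, -4.3, -0.7]
finger_gap: 0.002
grip_force: 2.0
```

```bash
python3 look.py e; python3 -c "
from h import *
s=ctrl.read_state();print(pose(.36)[0]-s['position'])"
```

```text
8.1 [ 0.50449481 -0.16796692  0.21138085] [-1.41247977 -4.34847589 -0.72092108] [-1.18916823  0.46413521 -0.12232085]
side block [(array([ 0.5  , -0.169,  0.03 ]), 0.57)]
side block_foot []
side board_end [(array([ 0.574, -0.075,  0.215]), 0.83)]
top block [(array([ 0.504, -0.168,  0.032]), 0.73)]
top block_foot [(array([ 0.513,  0.069, -0.   ]), 0.7)]
top board_end [(array([ 0.572, -0.074,  0.217]), 0.62)]
[-0.00025224 -0.00109134  0.00019352]
```

View pics/e.png

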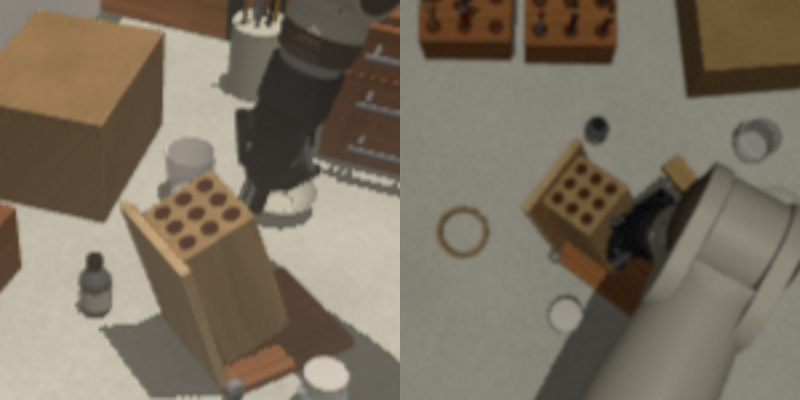

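The block now rests against the board, its foot at the hinge, with about 4.6 N of push. Continuing.

Emit:
send_rows:
  steps:
    - [[0.0045, 0.0061, 0.0008], [-0.0022, 0.0017, 0], 1]
    - [[0.009, 0.0122, 0.0017], [-0.0043, 0.0033, 0], 1]
    - [[0.0135, 0.0183, 0.0025], [-0.0065, 0.005, 0], 1]
    - [[0.018, 0.0243, 0.0033], [-0.0087, 0.0067, 0], 1]
    - [[0.0225, 0.0304, 0.0042], [-0.0108, 0.0083, 0], 1]
    - [[0.027, 0.0365, 0.005], [-0.013, 0.01, 0], 1]
    - [[0.0315, 0.0426, 0.0058], [-0.0152, 0.0117, 0], 1]
    - [[0.036, 0.0487, 0.0067], [-0.0173, 0.0133, 0], 1]
    - [[0.0405, 0.0548, 0.0075], [-0.0195, 0.015, 0], 1]
    - [[0.045, 0.0608, 0.0083], [-0.0217, 0.0167, 0], 1]
    - [[0.0495, 0.0669, 0.0092], [-0.0238, 0.0183, 0], 1]
    - [[0.054, 0.073, 0.01], [-0.026, 0.02, 0], 1]

```text
time_s: 9.7
position: [0.5181, -0.1494, 0.2139]
tcp_rot: [-2.67, -1.324, -0.403]
contact_force: [-1.3, -4.8, -0.0]
finger_gap: -0.0
grip_force: 1.8
```

Emit:
send_rows:
  steps:
    - [[0.0047, 0.0061, 0], [-0.002, 0.0016, 0], 1]
    - [[0.0093, 0.0122, 0], [-0.0042, 0.0032, 0], 1]
    - [[0.014, 0.0183, 0], [-0.0063, 0.0048, 0], 1]
    - [[0.0187, 0.0243, 0], [-0.0083, 0.0063, 0], 1]
    - [[0.0233, 0.0304, -0.0003], [-0.0104, 0.008, 0], 1]
    - [[0.028, 0.0365, -0.0005], [-0.0125, 0.0095, 0], 1]
    - [[0.0327, 0.0426, -0.0007], [-0.0146, 0.011, 0], 1]
    - [[0.0373, 0.0487, -0.001], [-0.0167, 0.0127, 0], 1]
    - [[0.042, 0.0548, -0.0012], [-0.0188, 0.0143, 0], 1]
    - [[0.0467, 0.0608, -0.0015], [-0.0208, 0.0158, 0], 1]
    - [[0.0513, 0.0669, -0.0018], [-0.0229, 0.0174, 0], 1]
    - [[0.056, 0.073, -0.002], [-0.025, 0.019, 0], 1]

```text
time_s: 10.9
position: [0.5322, -0.1311, 0.2138]
tcp_rot: [-2.688, -1.333, -0.362]
contact_force: [-1.6, -2.7, 5.1]
finger_gap: 0.002
grip_force: 2.8
```

```bash
python3 look.py f; python3 -c "
from h import *
s=ctrl.read_state();print(pose(.6)[0]-s['position'])"
```

```text
10.9 [ 0.53222334 -0.13113802  0.21377425] [-1.61680043 -2.68089859  5.13458989] [-0.5664969   0.28857873 -0.0338803 ]
side block [(array([ 0.505, -0.161,  0.039]), 0.75)]
side block_foot []
side board_end [(array([ 0.599, -0.035,  0.194]), 0.71)]
top block [(array([ 0.506, -0.16 ,  0.04 ]), 0.57)]
top block_foot [(array([ 0.534, -0.132,  0.023]), 0.97)]
top board_end [(array([ 0.604, -0.035,  0.193]), 0.63)]
[-0.00021851 -0.00116082  0.00019705]
```

View pics/f.png

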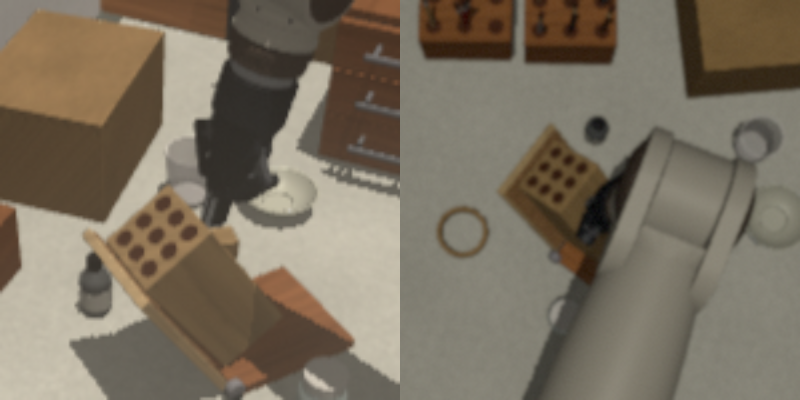

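On track: board about 0.55 rad, block flush with it, foot unmoved.

Emit:
send_rows:
  steps:
    - [[0.0045, 0.006, -0.0008], [-0.002, 0.0016, 0], 1]
    - [[0.009, 0.012, -0.0016], [-0.0042, 0.0032, 0], 1]
    - [[0.0135, 0.018, -0.0025], [-0.0063, 0.0048, 0], 1]
    - [[0.018, 0.024, -0.0035], [-0.0083, 0.0063, 0], 1]
    - [[0.0225, 0.03, -0.0047], [-0.0104, 0.008, 0], 1]
    - [[0.027, 0.036, -0.006], [-0.0125, 0.0095, 0], 1]
    - [[0.0315, 0.042, -0.0072], [-0.0146, 0.011, 0], 1]
    - [[0.036, 0.048, -0.0084], [-0.0167, 0.0127, 0], 1]
    - [[0.0405, 0.054, -0.0096], [-0.0188, 0.0143, 0], 1]
    - [[0.045, 0.06, -0.0108], [-0.0208, 0.0158, 0], 1]
    - [[0.0495, 0.066, -0.0119], [-0.0229, 0.0174, 0], 1]
    - [[0.054, 0.072, -0.013], [-0.025, 0.019, 0], 1]

```text
time_s: 12.5
position: [0.5458, -0.113, 0.2106]
tcp_rot: [-2.706, -1.342, -0.32]
contact_force: [-1.2, -2.7, 6.2]
finger_gap: -0.006
grip_force: 2.9
```

Emit:
send_rows:
  steps:
    - [[0.0044, 0.0059, -0.0019], [-0.0022, 0.0016, 0], 1]
    - [[0.0088, 0.0118, -0.0038], [-0.0043, 0.0032, 0], 1]
    - [[0.0132, 0.0178, -0.0057], [-0.0065, 0.0048, 0], 1]
    - [[0.0177, 0.0237, -0.0077], [-0.0087, 0.0063, 0], 1]
    - [[0.0221, 0.0296, -0.0096], [-0.0108, 0.0079, 0], 1]
    - [[0.0265, 0.0355, -0.0115], [-0.013, 0.0095, 0], 1]
    - [[0.0309, 0.0414, -0.0134], [-0.0152, 0.0111, 0], 1]
    - [[0.0353, 0.0473, -0.0153], [-0.0173, 0.0127, 0], 1]
    - [[0.0397, 0.0533, -0.0173], [-0.0195, 0.0143, 0], 1]
    - [[0.0442, 0.0592, -0.0192], [-0.0217, 0.0158, 0], 1]
    - [[0.0486, 0.0651, -0.0211], [-0.0238, 0.0174, 0], 1]
    - [[0.053, 0.071, -0.023], [-0.026, 0.019, 0], 1]

```text
time_s: 13.7
position: [0.5593, -0.0951, 0.2051]
tcp_rot: [-2.723, -1.351, -0.277]
contact_force: [-1.3, -1.8, 6.3]
finger_gap: 0.002
grip_force: 2.9
```

Emit:
send_rows:
  steps:
    - [[0.0043, 0.0056, -0.0028], [-0.0021, 0.0016, 0], 1]
    - [[0.0085, 0.0112, -0.0055], [-0.0042, 0.0032, 0], 1]
    - [[0.0128, 0.0168, -0.0083], [-0.0063, 0.0048, 0], 1]
    - [[0.017, 0.0223, -0.011], [-0.0083, 0.0063, 0], 1]
    - [[0.0213, 0.0279, -0.0138], [-0.0104, 0.0079, 0], 1]
    - [[0.0255, 0.0335, -0.0165], [-0.0125, 0.0095, 0], 1]
    - [[0.0298, 0.0391, -0.0193], [-0.0146, 0.0111, 0], 1]
    - [[0.034, 0.0447, -0.022], [-0.0167, 0.0127, 0], 1]
    - [[0.0383, 0.0503, -0.0248], [-0.0188, 0.0143, 0], 1]
    - [[0.0425, 0.0558, -0.0275], [-0.0208, 0.0158, 0], 1]
    - [[0.0468, 0.0614, -0.0303], [-0.0229, 0.0174, 0], 1]
    - [[0.051, 0.067, -0.033], [-0.025, 0.019, 0], 1]

```text
time_s: 14.9
position: [0.5721, -0.0782, 0.1968]
tcp_rot: [-2.739, -1.36, -0.233]
contact_force: [-0.4, -0.7, 5.6]
finger_gap: -0.004
grip_force: 2.7
```

```bash
python3 look.py g; python3 -c "
from h import *
s=ctrl.read_state();print(pose(.96)[0]-s['position'])"
```

```text
14.9 [ 0.57209838 -0.07817072  0.19683178] [-0.41268054 -0.7127326   5.6089995 ] [-0.032281   -0.15344932 -0.03805105]
side block [(array([ 0.511, -0.154,  0.05 ]), 0.91)]
side block_foot []
side board_end [(array([0.637, 0.01 , 0.143]), 0.91)]
top block []
top block_foot []
top board_end [(array([0.634, 0.011, 0.145]), 0.71)]
[-0.00057126 -0.00163249 -0.00017866]
```

View pics/g.png

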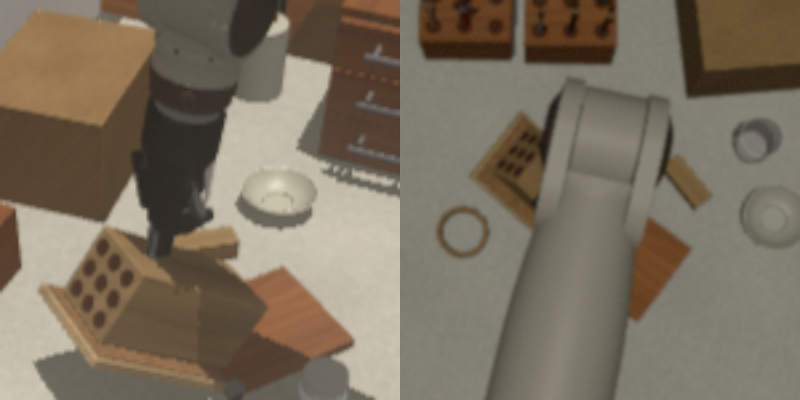

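Emit:
send_rows:
  steps:
    - [[0.004, 0.0053, -0.0035], [-0.0022, 0.0016, 0], 1]
    - [[0.008, 0.0107, -0.007], [-0.0043, 0.0032, 0], 1]
    - [[0.012, 0.016, -0.0105], [-0.0065, 0.0048, 0], 1]
    - [[0.016, 0.0213, -0.014], [-0.0087, 0.0063, 0], 1]
    - [[0.02, 0.0267, -0.0177], [-0.0108, 0.0079, 0], 1]
    - [[0.024, 0.032, -0.0213], [-0.013, 0.0095, 0], 1]
    - [[0.028, 0.0373, -0.0249], [-0.0152, 0.0111, 0], 1]
    - [[0.032, 0.0427, -0.0285], [-0.0173, 0.0127, 0], 1]
    - [[0.036, 0.048, -0.0321], [-0.0195, 0.0143, 0], 1]
    - [[0.04, 0.0533, -0.0357], [-0.0217, 0.0158, 0], 1]
    - [[0.044, 0.0587, -0.0394], [-0.0238, 0.0174, 0], 1]
    - [[0.048, 0.064, -0.043], [-0.026, 0.019, 0], 1]

```text
time_s: 16.5
position: [0.5841, -0.0621, 0.1859]
tcp_rot: [-2.756, -1.368, -0.188]
contact_force: [0.4, 0.0, 5.6]
finger_gap: 0.003
grip_force: 2.4
```

Emit:
send_rows:
  steps:
    - [[0.0037, 0.0049, -0.0043], [-0.0021, 0.0017, 0], 1]
    - [[0.0073, 0.0098, -0.0087], [-0.0042, 0.0033, 0], 1]
    - [[0.011, 0.0147, -0.0131], [-0.0063, 0.005, 0], 1]
    - [[0.0147, 0.0197, -0.0175], [-0.0083, 0.0067, 0], 1]
    - [[0.0183, 0.0246, -0.0219], [-0.0104, 0.0083, 0], 1]
    - [[0.022, 0.0295, -0.0263], [-0.0125, 0.01, 0], 1]
    - [[0.0257, 0.0344, -0.0308], [-0.0146, 0.0117, 0], 1]
    - [[0.0293, 0.0393, -0.0352], [-0.0167, 0.0133, 0], 1]
    - [[0.033, 0.0442, -0.0397], [-0.0188, 0.015, 0], 1]
    - [[0.0367, 0.0492, -0.0441], [-0.0208, 0.0167, 0], 1]
    - [[0.0403, 0.0541, -0.0486], [-0.0229, 0.0183, 0], 1]
    - [[0.044, 0.059, -0.053], [-0.025, 0.02, 0], 1]

```text
time_s: 17.7
position: [0.5951, -0.0472, 0.1726]
tcp_rot: [-2.77, -1.375, -0.142]
contact_force: [1.3, 0.8, 5.7]
finger_gap: -0.001
grip_force: 2.2
```

Emit:
send_rows:
  steps:
    - [[0.0034, 0.0045, -0.005], [-0.0021, 0.0016, 0], 1]
    - [[0.0068, 0.009, -0.01], [-0.0042, 0.0032, 0], 1]
    - [[0.0103, 0.0135, -0.015], [-0.0063, 0.0048, 0], 1]
    - [[0.0137, 0.018, -0.02], [-0.0083, 0.0063, 0], 1]
    - [[0.0171, 0.0225, -0.025], [-0.0104, 0.0079, 0], 1]
    - [[0.0205, 0.027, -0.03], [-0.0125, 0.0095, 0], 1]
    - [[0.0239, 0.0315, -0.035], [-0.0146, 0.0111, 0], 1]
    - [[0.0273, 0.036, -0.04], [-0.0167, 0.0127, 0], 1]
    - [[0.0308, 0.0405, -0.045], [-0.0188, 0.0143, 0], 1]
    - [[0.0342, 0.045, -0.05], [-0.0208, 0.0158, 0], 1]
    - [[0.0376, 0.0495, -0.055], [-0.0229, 0.0174, 0], 1]
    - [[0.041, 0.054, -0.06], [-0.025, 0.019, 0], 1]

```text
time_s: 18.9
position: [0.6048, -0.0344, 0.1571]
tcp_rot: [-2.786, -1.382, -0.094]
contact_force: [2.2, 1.0, 4.7]
finger_gap: -0.001
grip_force: 2.0
```

```bash
python3 look.py i; python3 -c "
from h import *
s=ctrl.read_state();print(pose(1.32)[0]-s['position'])"
```

```text
18.9 [ 0.60480752 -0.03439089  0.15712584] [2.23451287 1.04418006 4.74059304] [ 0.389303   -0.21189521  0.05430586]
side block []
side block_foot []
side board_end [(array([0.659, 0.038, 0.07 ]), 0.83)]
top block [(array([ 0.526, -0.138,  0.058]), 0.68)]
top block_foot [(array([ 0.665, -0.407,  0.001]), 0.21)]
top board_end [(array([0.657, 0.043, 0.069]), 0.73)]
[ 8.87734587e-05 -9.54810759e-04  4.70850075e-04]
```

View pics/i.png

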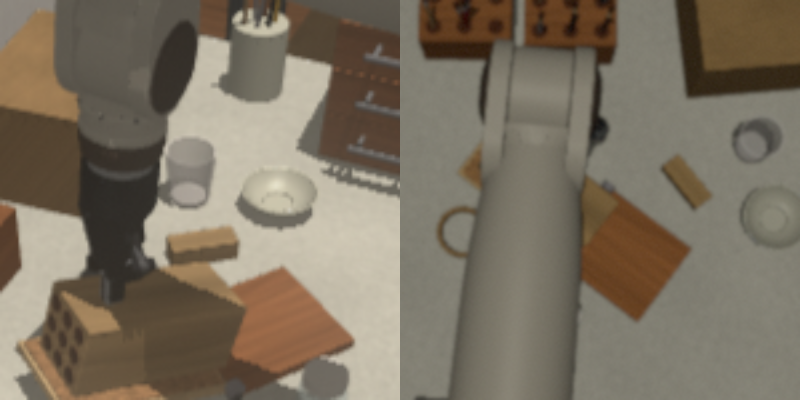

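Board is about 1.31 rad and the block is still flush. I'll do the last arc, slightly relaxed along the block.

Emit:
send_rows:
  steps:
    - [[0.0031, 0.0042, -0.0057], [-0.0022, 0.0016, 0], 1]
    - [[0.0062, 0.0083, -0.0113], [-0.0043, 0.0032, 0], 1]
    - [[0.0093, 0.0125, -0.017], [-0.0065, 0.0048, 0], 1]
    - [[0.0123, 0.0167, -0.0227], [-0.0087, 0.0063, 0], 1]
    - [[0.0154, 0.0208, -0.0283], [-0.0108, 0.0079, 0], 1]
    - [[0.0185, 0.025, -0.034], [-0.013, 0.0095, 0], 1]
    - [[0.0216, 0.0292, -0.0397], [-0.0152, 0.0111, 0], 1]
    - [[0.0247, 0.0333, -0.0453], [-0.0173, 0.0127, 0], 1]
    - [[0.0278, 0.0375, -0.051], [-0.0195, 0.0143, 0], 1]
    - [[0.0308, 0.0417, -0.0567], [-0.0217, 0.0158, 0], 1]
    - [[0.0339, 0.0458, -0.0623], [-0.0238, 0.0174, 0], 1]
    - [[0.037, 0.05, -0.068], [-0.026, 0.019, 0], 1]

```text
time_s: 20.5
position: [0.6141, -0.022, 0.1402]
tcp_rot: [-2.801, -1.389, -0.048]
contact_force: [0.1, -1.5, 1.6]
finger_gap: 0.002
grip_force: 0.7
```

Emit:
send_rows:
  steps:
    - [[0.0028, 0.0037, -0.006], [-0.0021, 0.0016, 0], 1]
    - [[0.0055, 0.0073, -0.012], [-0.0042, 0.0032, 0], 1]
    - [[0.0083, 0.011, -0.018], [-0.0063, 0.0048, 0], 1]
    - [[0.011, 0.0147, -0.024], [-0.0083, 0.0063, 0], 1]
    - [[0.0138, 0.0183, -0.03], [-0.0104, 0.0079, 0], 1]
    - [[0.0165, 0.022, -0.036], [-0.0125, 0.0095, 0], 1]
    - [[0.0193, 0.0257, -0.042], [-0.0146, 0.0111, 0], 1]
    - [[0.022, 0.0293, -0.048], [-0.0167, 0.0127, 0], 1]
    - [[0.0248, 0.033, -0.054], [-0.0188, 0.0143, 0], 1]
    - [[0.0275, 0.0367, -0.06], [-0.0208, 0.0158, 0], 1]

```text
time_s: 21.5
position: [0.621, -0.0128, 0.1251]
tcp_rot: [-2.812, -1.395, -0.01]
contact_force: [-0.9, -0.8, 0.4]
finger_gap: -0.002
grip_force: 0.7
```

```bash
python3 look.py j; python3 -c "
from h import *
s=ctrl.read_state();print(pose(1.571)[0]-s['position'])"
```

```text
21.5 [ 0.62096708 -0.01281696  0.1251458 ] [-0.92292162 -0.7905819   0.3775714 ] [-0.18406116  0.14661411 -0.01874952]
side block [(array([ 0.528, -0.134,  0.063]), 0.82)]
side block_foot []
side board_end [(array([0.656, 0.042, 0.021]), 0.92)]
top block [(array([ 0.53 , -0.132,  0.062]), 0.76)]
top block_foot [(array([ 0.533, -0.134,  0.021]), 0.62)]
top board_end []
[ 0.00079777 -0.00010855 -0.00532071]
```

Emit:
send_rows:
  steps:
    - [[0.0005, 0.0005, -0.004], [0, 0, 0], 1]
    - [[0.001, 0.001, -0.008], [0, 0, 0], 1]
    - [[0.001, 0.001, -0.012], [0, 0, 0], 1]
    - [[0.001, 0.001, -0.016], [0, 0, 0], 1]
    - [[0.001, 0.001, -0.019], [0, 0, 0], 1]
    - [[0.001, 0.001, -0.022], [0, 0, 0], 1]

```text
time_s: 22.5
position: [0.6214, -0.0126, 0.12]
tcp_rot: [-2.812, -1.395, -0.011]
contact_force: [2.3, 3.8, 7.8]
finger_gap: 0.001
grip_force: 4.6
```

```bash
python3 look.py k
```

```text
22.5 [ 0.62139885 -0.0125725   0.12000688] [2.34823957 3.7610556  7.84739446] [ 0.68120571 -0.49415265  0.02203896]
side block [(array([ 0.527, -0.132,  0.063]), 0.67)]
side block_foot []
side board_end [(array([0.661, 0.047, 0.014]), 0.85)]
top block [(array([ 0.534, -0.13 ,  0.059]), 0.8)]
top block_foot [(array([ 0.533, -0.131,  0.02 ]), 0.91)]
top board_end []
```

View pics/k.png

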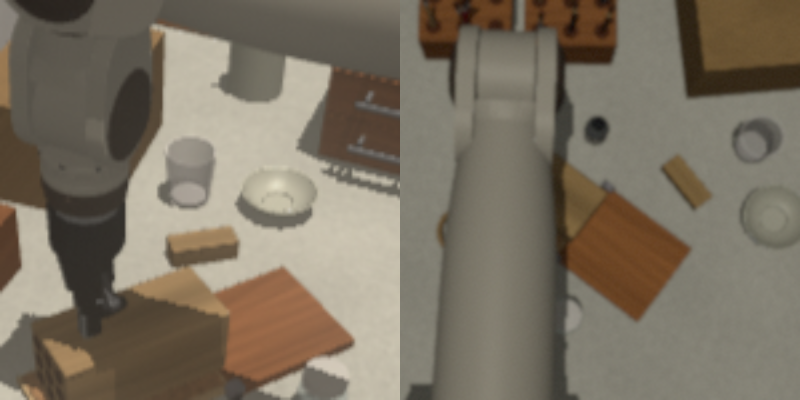

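Emit:
send_rows:
  steps:
    - [[0.001, 0.002, -0.002], [0, 0, 0], 1]
    - [[0.002, 0.003, -0.004], [0, 0, 0], 1]
    - [[0.002, 0.003, -0.006], [0, 0, 0], 1]
    - [[0.002, 0.003, -0.008], [0, 0, 0], 1]

```text
time_s: 23.3
position: [0.6216, -0.0125, 0.1198]
tcp_rot: [-2.814, -1.395, -0.011]
contact_force: [-5.7, 0.1, 20.5]
finger_gap: -0.001
grip_force: 9.8
```

A firm stop: 20 N with no further travel, at the height expected for a flat board. Backing off straight up.

Emit:
send_rows:
  steps:
    - [[0, 0, 0.01], [0, 0, 0], 1]
    - [[0, 0, 0.03], [0, 0, 0], 1]
    - [[0, 0, 0.08], [0, 0, 0], 1]
    - [[0, 0, 0.2], [0, 0, 0], 1]
    - [[0, 0, 0.35], [0, 0, 0], 1]
    - [[0, 0, 0.5], [0, 0, 0], 1]

```text
time_s: 23.9
position: [0.6211, -0.012, 0.2443]
tcp_rot: [-2.812, -1.394, -0.009]
contact_force: [0.7, -0.3, 0.9]
finger_gap: 0.0
grip_force: 0.0
```

Emit:
send_rows:
  steps:
    - [[-0.1, -0.15, 0.1], [0, 0, 0], 1]
    - [[-0.2, -0.3, 0.1], [0, 0, 0], 1]
    - [[-0.3, -0.45, 0.1], [0, 0, 0], 1]
    - [[-0.4, -0.6, 0.1], [0, 0, 0], 1]
    - [[-0.5, -0.75, 0.1], [0, 0, 0], 1]
    - [[-0.6, -0.9, 0.1], [0, 0, 0], 1]
    - [[-0.6, -1.0, 0.1], [0, 0, 0], 1]
    - [[-0.6, -1.0, 0.1], [0, 0, 0], 1]

```text
time_s: 24.7
position: [0.4706, -0.2645, 0.2681]
tcp_rot: [-2.815, -1.39, -0.009]
contact_force: [0.4, 1.3, 0.3]
finger_gap: -0.002
grip_force: 0.0
```

```bash
python3 look.py m; python3 -c "
from h import *
for q in('rest','paint_jar','ink_bottle','tape','wood_offcut','water_cup','mixing_dish','spatula'):
    print(q,[(np.round(e['position'],3),round(e['p'],2)) for e in landmark_of(q,'top')[:1]])"
```

```text
24.7 [ 0.47062554 -0.26451515  0.26811215] [0.38006237 1.32405124 0.30913446] [ 0.03264805 -0.00102351  0.0111791 ]
side block [(array([ 0.53 , -0.136,  0.061]), 0.95)]
side block_foot []
side board_end [(array([0.664, 0.042, 0.013]), 0.91)]
top block [(array([ 0.533, -0.131,  0.059]), 0.93)]
top block_foot [(array([ 0.534, -0.132,  0.02 ]), 0.65)]
top board_end [(array([0.658, 0.047, 0.014]), 0.87)]
rest [(array([ 0.53 , -0.13 ,  0.061]), 0.68)]
paint_jar [(array([ 0.378, -0.094, -0.001]), 0.54)]
ink_bottle [(array([ 0.686, -0.149,  0.002]), 0.58)]
tape [(array([ 0.514,  0.069, -0.001]), 0.6)]
wood_offcut [(array([ 0.601, -0.294, -0.001]), 0.54)]
water_cup [(array([ 0.663, -0.408,  0.002]), 0.61)]
mixing_dish [(array([ 0.609,  0.363, -0.   ]), 0.72)]
spatula [(array([ 0.611,  0.362, -0.001]), 0.88)]
```

View pics/m.png

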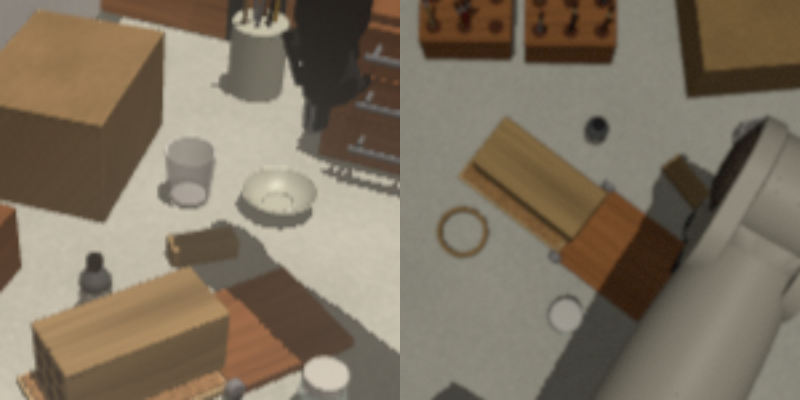

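The board is flat (end at z≈0.014), the block lies along it with its foot at about (0.533, -0.132) at the hinge, the bystanders haven't moved and the arm is clear. Handing in.

```bash
python3 -c "
from plant import ctrl
print(ctrl.hand_in())"
```

```text
the job is handed in; nothing more can be done
None
```

The job is handed in: block and board went down together, the board is flat with the block lying along it and its foot at the hinge, at about 25 s of robot time, and nothing else appears to have moved.

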